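# Pack the render sample and shut the case

### The arm

A 6-joint arm with a two-finger parallel gripper is mounted at the origin on the work surface. World frame = base frame: x ahead of the robot, y to its left, z up, the work surface at z = 0. Lengths are in mm, angles in rad, forces in N, time in s.
With the tool pointing down it reaches from about 275 to 750 mm from the base axis. Payload 10.2 kg.
Tool frame: the origin (TCP) lies midway between the tips of the shut fingers; the grasp point (between the pads) lies 19 mm behind it; z points along the fingers, y is the line along which they close (so a half turn about z gives the same grasp; the last joint's range is limited). The gripper opens to 85 mm and grips with 20 to 120 N. Pads are 22 mm wide; open, the fingers measure 114 mm over their backs; the gripper's body (76 mm by 85 mm) begins 54 mm behind the grasp point. The pads swing forward as they close: fully open they stand 13 mm farther back than shut.
Start: joints at [0.97, 0.313, 1.498, -0, 1.331, -0.223], TCP at [193.673, 487.977, 206.494] pointing down, gripper open.
Joint ranges: [-2.94, 2.94], [-0.97, 2.17], [0.19, 2.56], [-1.23, 4.37], [0.02, 3.11], [-2.88, 2.88]. Speed limits (rad/s): [2.39, 2.39, 3.01, 3.14, 3.14, 3.14].

### API

Orientations are given as a unit quaternion [x, y, z, w].
In Python, from rig import env gives the robot as it stands.
- The arm moves only by the tool play_rows, never from a script. Its argument "targets" is a list of rows, each an object of numbers: "dx", "dy", "dz": the shift along the world's x, y, z each as a share of 40 cm, from -1 to 1; "wx", "wy", "wz": the turn, a rotation vector about the world's x, y, z each as a share of 90 degrees, from -1 to 1. In form: [{"dx": .., "dy": .., "dz": .., "wx": .., "wy": .., "wz": ..}, ...]. A call has 1 to 10 rows; each row shifts and turns the commanded pose from where the row before left it; what a row does not reach is not made up. A row lasts 1/8 s, in which the tool goes at most 62.5 mm and 10.7 degrees, less where a joint would pass 70% of its speed; a pose out of reach is approached as far as the arm can. A call with a number of a shift or a turn outside -1 to 1 is refused whole. A call with a gripper value outside its range is refused whole. "gripper" is the finger opening in mm, from 0 to 85.4, set as the call begins (left out, the last holds). The fingers move at their own pace and stop on an object; "newtons" is the grip in N (left out, the last holds). Time passes only in rows, so rows that do not move let the fingers close. It gives the time, the measured TCP pose, the force, the opening and the grip force at its end, in the units of the state.
- env.read_state(): the state, without advancing time (a new reading comes with each control period).
- env.capture(name): name is "scene" or "top" or "wrist"; returns the picture (384x512x3 uint8, red, green, blue); there is no depth.
- env.calibration(name): a dict with "mtx" (3x3 intrinsics, pixels), "rvec" (rotation vector, rad) and "tvec" (3), from world to camera coordinates, as OpenCV has them; the wrist camera has in their place "T_tool_cam" (4x4, takes a point from camera to tool coordinates, whose origin is the TCP and whose axes are the flange's). Camera axes: x right, y down, z forward; pixel columns grow to the right and rows downward; lengths in mm; the calibration is good to about 2 mm. The wrist camera is an equidistant fisheye: a pixel r from the principal point sees the ray r / f radians off the axis. A picture is of the moment at which its call begins: read the wrist's pose just before it. calibration takes no time and is no camera call.
- env.sign_off(): hands the job in; it is judged then, once.
Trained networks look in the newest picture that a camera, given by its name, has taken for a name from the list of things; names that differ only in an ending like _2 or _b are one class to them, and where a whole thing is asked for, a point or a joint stands for the part that bears it (a point fixed in the world has none). Each returns a list of dicts, best first, with "score" (0 to 1); they miss things now and then, are a little off and sometimes report something else, mostly with a low value. They report only what shows in the picture. A call takes as long as a camera call. They do not tell look-alikes from the thing itself.
- env.search_frame(camera, query): "extent" ([left, top, width, height] in pixels, round what is visible of it).
- env.silhouettes(camera, query): "mask" (384x512 bool, what is visible of it) and "extent" ([left, top, width, height] in pixels, round what is visible of it).
The state is a dict: "time": time; "joints": joint angles; "qvel": joint speeds; "joint_efforts": joint torques, N m; "position": TCP position; "orientation": TCP orientation; "ft_force": force on the tool from outside, world axes, zero at the start; "ft_torque": the same for the moment, N m; "width": finger opening in mm; "grasp_force": force on a finger pad.
Only numpy, scipy, OpenCV 4.12 (cv2) and the standard library are available. Lean on these libraries where they do the work, as an engineer would, in place of code of your own. Each camera call takes 0.05 s, during which the arm holds its last target. There are 200 camera calls.

### The job

Put the rectangular render sample, ribbed face up, into the rectangular recess of the open sample case so that it lies fully down in it. Then swing the lid over and press it fully shut. The round sample stays where it is in its own recess, and the bottle, the tin and the brush beside the case are to be left alone.

Things in the scene. Friction and masses are not known exactly. Their poses are not given: they have to be found in the camera images.
- case: Flat dark steel case fixed to the table, 190 mm along x, 260 along y, 44 high, walls 5. Origin: centre of underside, z up. Lid hinged on top of its +x wall (case yaw is about +90 degrees: robot's left). Inside, a brown wooden insert, upper face 27 mm above the table (17 below the rim), with two recesses 8 mm deep: see recess, and a round one, 76 mm diameter, at case (0, +65 mm).
- recess (a point): Centre of the floor of the rectangular recess, 19 mm above the table, at case (0, -60 mm); same axes as the case. The recess is 116 mm along the case's x, 66 mm along its y, 8 mm deep.
- lid (a joint): Angle of the grey sheet-metal lid in rad: 0 = shut, 1.57 = upright; it starts leaning back a little beyond upright (1.65 to 1.95). The hinge is stiff (about 0.45 N m): the lid stays wherever it is left and has to be pushed all the way. A sample that is not down in its recess keeps it from shutting.
- lid_hinge (a point): Middle of the hinge axis, 44.5 mm above the table, parallel to the case's y. Axes turn with the lid: x from its free edge to the hinge, y along the hinge, z out of its outer face (up when shut). The lid is a plate 190 mm (from the hinge) by 260 mm (along it), 6 mm thick (z = 0 to 6 mm here), outside flat, no handle.
- lid_edge (a point): Middle of the lid's free edge on its outer face, 190 mm from the hinge. A steel tab 60 mm wide, 4 mm thick, stands out 13 mm farther here.
- board: Rectangular render sample, sand-grey, upper face ribbed: 110 mm along x, 60 mm along y, 20 mm thick. Origin: centre of its underside. Lies flat on the table to the right of the case (robot's view). About 0.2 kg.
- disc: Round render sample of the same material, 70 mm diameter, 20 mm thick, lying in the round recess of the case. Origin: centre of its underside. Stays there.
- tint: White tinting bottle standing on the table, 56 mm diameter, 150 mm tall; bystander. Origin: centre of its underside.
- tin: Closed steel tin, 84 mm diameter, 110 mm tall; bystander. Origin: centre of its underside.
- brush: Paint brush lying on the table, about 200 mm long, wooden handle; bystander. Origin: at the table, along its x.
Mind the look-alikes: they are no part of the job. Leave any red look-alike of the board alone.

How it is judged (in metres and radians):
On the way, in this order (a step that is already met when the one before it is completed fails the run):
1. the rectangular sample lies down in its recess, released, with the lid still open (horizontal distance between board and recess below 0.007 m and z of board in the frame of case below 0.0225 m and angle between the x axis of board and the x axis of case, either way round below 0.12 rad and angle between board's own z axis and vertical below 0.06 rad and value of joint lid above 0.8 rad and contact force between the fingers and board below 0.2 N), for 0.2 s.
2. the lid is shut (value of joint lid below 0.035 rad), for 0.1 s.
At the end, for the whole second after the job is handed in: Board at rest, ribs up, in the rectangular recess: centre within 7 mm, underside at most 3.5 mm above its floor, within 0.12 rad of its direction; disc still down in the round recess, moved under 12 mm; lid shut to under 0.035 rad (7 mm at its free edge) (horizontal distance between board and recess below 0.007 m and z of each of board, disc in the frame of case below 0.0225 m and angle between the x axis of board and the x axis of case, either way round below 0.12 rad and angle between board's own z axis and vertical below 0.06 rad and z of disc in the frame of case above 0.015 m and distance of disc from where it was at the start of the episode below 0.012 m and value of joint lid below 0.035 rad and linear speed of board below 0.02 m/s); the robot touches nothing.
It fails at once if the bottle, the tin or the brush is shifted by more than 40 mm or knocked over (distance of any of tint, tin, brush from where it was at the start of the episode above 0.04 m or angle between any of tint, tin's own z axis and vertical above 0.5 rad).
It also fails if it takes over 53 s, if anything falls off the work surface, if the arm or the gripper's body presses on something with over 40 N, if the wrist force passes 120 N, or if a joint passes its speed limit or range.

## Working session

There is one attempt and no reset: what is moved stays moved. The work goes in short steps, Python scripts to look and compute and a tool call to move; the robot and the scene stay as the last step left them, time stands still between calls to the robot, and variables do not carry over. Pictures are saved under pics/ and viewed, at most 10 in all, crops included, and the job is handed in when it is done.

Besides the shell and the picture viewer there is one more tool, called as name(argument=value, ...) on one line, values as JSON. play_rows: Moves the arm, as the interface text tells. Shift numbers are shares of 40 cm and turn numbers shares of 90 degrees, none past 1 either way. Its arguments: {"type":"object","properties":{"targets":{"type":"array"},"gripper":{"type":"number"},"newtons":{"type":"number"}},"required":["targets"]}

```bash
mkdir -p pics
cat > h.py <<'E'
import numpy as np, cv2
from rig import env
from scipy.spatial.transform import Rotation as R
def cam(n):
    c=env.calibration(n); return np.array(c["mtx"],float),np.array(c["rvec"],float),np.array(c["tvec"],float).reshape(3)
def w2p(n,P):
    m,r,t=cam(n); return cv2.projectPoints(np.array(P,float).reshape(-1,1,3),r,t,m,None)[0].reshape(-1,2)
def p2w(n,uv,z):
    m,r,t=cam(n); Rm=cv2.Rodrigues(r)[0]; C=-Rm.T@t
    uv=np.array(uv,float).reshape(-1,2); d=(Rm.T@np.linalg.inv(m)@np.c_[uv,np.ones(len(uv))].T).T
    return C+d*((z-C[2])/d[:,2])[:,None]
def save(n,f):
    im=env.capture(n); cv2.imwrite("pics/"+f,cv2.cvtColor(im,cv2.COLOR_RGB2BGR)); return im
E
python3 - <<'E'
from h import *
a=save("top","t0.png"); 
for q in ["board","case","lid","disc"]:
    for d in env.silhouettes("top",q):
        print(q,round(d["score"],2),d["extent"])
        c=max(cv2.findContours(d["mask"].astype('uint8'),0,2)[0],key=cv2.contourArea)
        z={"board":20,"case":44,"lid":44,"disc":39}[q]
        b=cv2.boxPoints(cv2.minAreaRect(c)); print(p2w("top",b,z).round(0)[:,:2].tolist())
b=save("scene","s0.png")
cv2.imwrite("pics/both.png",cv2.cvtColor(cv2.resize(np.vstack([a,b]),(512,768))[:, :],cv2.COLOR_RGB2BGR))
print(env.read_state()); print(cam("top"))
E
```

```text
board 0.95 [377.4, 218.6, 36.0, 42.9]
[[337.0, -389.0], [446.0, -418.0], [430.0, -482.0], [322.0, -452.0]]
board 0.79 [249.4, 137.4, 45.5, 33.0]
[[635.0, -51.0], [655.0, -161.0], [590.0, -172.0], [571.0, -62.0]]
board 0.76 [312.3, 196.3, 40.5, 49.2]
[[402.0, -221.0], [496.0, -279.0], [464.0, -333.0], [369.0, -274.0]]
board 0.62 [293.7, 266.5, 47.3, 37.2]
[[267.0, -168.0], [322.0, -193.0], [277.0, -298.0], [221.0, -272.0]]
board 0.33 [114.0, 117.1, 119.7, 121.3]
[[398.0, 292.0], [709.0, 291.0], [702.0, -21.0], [389.0, -14.0]]
case 0.8 [114.4, 119.3, 122.1, 118.6]
[[398.0, 284.0], [701.0, 282.0], [693.0, -20.0], [389.0, -12.0]]
lid 0.56 [114.7, 117.4, 46.8, 121.0]
[[397.0, 288.0], [701.0, 283.0], [697.0, 166.0], [392.0, 173.0]]
{'time': 0.3, 'joints': array([ 9.69612952e-01,  3.13086725e-01,  1.49792741e+00, -1.78750600e-05,
        1.33099590e+00, -2.23391725e-01]), 'qvel': array([ 5.45972575e-04, -7.06550411e-04, -9.04580385e-04, -6.71263656e-04,
        1.68643908e-05, -1.72062325e-03]), 'joint_efforts': array([-3.74933061e-04, -4.11771476e+01, -2.59566718e+01, -2.60090947e-04,
        2.03447038e-03, -9.21383844e-06]), 'position': array([193.6187984 , 487.90132477, 206.31290493]), 'orientation': array([ 1.87772384e-01,  9.82212547e-01, -1.94685027e-04, -7.56708847e-05]), 'ft_force': array([0.62128563, 0.58614791, 0.13935102]), 'ft_torque': array([-0.03957495, -0.00860209, -0.01109991]), 'grasp_force': 0.0, 'width': 85.48908468732496}
(array([[467.00176235,   0.        , 259.55290658],
       [  0.        , 467.00176235, 190.35215384],
       [  0.        ,   0.        ,   1.        ]]), array([ 2.18481658, -2.20213015,  0.11413868]), array([ -80.92540229,  515.01692013, 1186.33616342]))
```

View pics/t0.png

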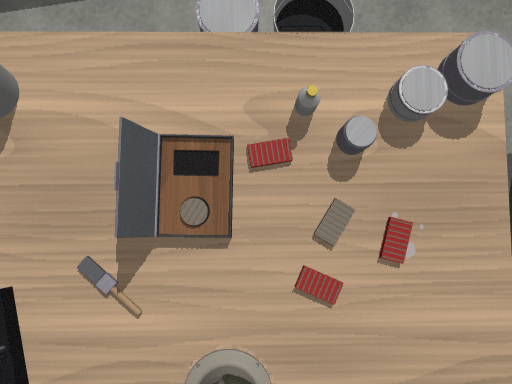

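View pics/s0.png

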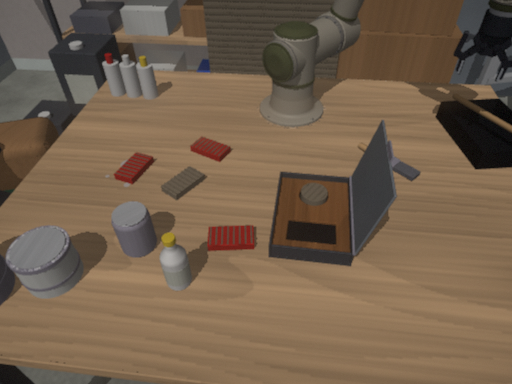

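play_rows(targets=[{"dx": 0.035,"dy": -0.1125,"dz": 0.0125,"wz": -0.0065},{"dx": 0.035,"dy": -0.1125,"dz": 0.0125,"wz": -0.0065},{"dx": 0.035,"dy": -0.1125,"dz": 0.0125,"wz": -0.0065},{"dx": 0.035,"dy": -0.1125,"dz": 0.0125,"wz": -0.0065},{"dx": 0.035,"dy": -0.1125,"dz": 0.0125,"wz": -0.0065},{"dx": 0.035,"dy": -0.1125,"dz": 0.0125,"wz": -0.0065},{"dx": 0.035,"dy": -0.1125,"dz": 0.0125,"wz": -0.0065},{"dx": 0.035,"dy": -0.1125,"dz": 0.0125,"wz": -0.0065},{"dx": 0.035,"dy": -0.1125,"dz": 0.0125,"wz": -0.0065},{"dx": 0.035,"dy": -0.1125,"dz": 0.0125,"wz": -0.0065}], gripper=85)

```text
schema error: expected keys dx, dy, dz, wx, wy, wz
```

play_rows(targets=[{"dx": 0.035,"dy": -0.1125,"dz": 0.0125,"wz": -0.0065},{"dx": 0.035,"dy": -0.1125,"dz": 0.0125,"wz": -0.0065},{"dx": 0.035,"dy": -0.1125,"dz": 0.0125,"wz": -0.0065},{"dx": 0.035,"dy": -0.1125,"dz": 0.0125,"wz": -0.0065},{"dx": 0.035,"dy": -0.1125,"dz": 0.0125,"wz": -0.0065},{"dx": 0.035,"dy": -0.1125,"dz": 0.0125,"wz": -0.0065},{"dx": 0.035,"dy": -0.1125,"dz": 0.0125,"wz": -0.0065},{}])

```text
schema error: expected keys dx, dy, dz, wx, wy, wz
```

```bash
cat >> h.py <<'E'
def wpose():
    s=env.read_state(); T=np.eye(4); T[:3,:3]=R.from_quat(s["orientation"]).as_matrix(); T[:3,3]=s["position"]
    c=env.calibration("wrist"); return T@np.array(c["T_tool_cam"]),np.array(c["mtx"],float),s
def wp2w(uv,z,P):
    T,m,_=P; uv=np.array(uv,float).reshape(-1,2); f=m[0,0]
    p=(uv-m[:2,2]); r=np.hypot(*p.T); th=r/f
    d=np.c_[p/np.maximum(r,1e-9)[:,None]*np.sin(th)[:,None],np.cos(th)]@T[:3,:3].T
    return T[:3,3]+d*((z-T[2,3])/d[:,2])[:,None]
def w2wp(X,P):
    T,m,_=P; q=(np.array(X,float).reshape(-1,3)-T[:3,3])@T[:3,:3]
    h=np.hypot(q[:,0],q[:,1]); th=np.arctan2(h,q[:,2]); return q[:,:2]/np.maximum(h,1e-9)[:,None]*(th*m[0,0])[:,None]+m[:2,2]
E
python3 - <<'E'
from h import *
P=wpose(); a=save("wrist","w1.png"); print(P[2]["position"],P[2]["orientation"],P[0][:3,3],P[1])
for d in env.silhouettes("wrist","board"):
    c=max(cv2.findContours(d["mask"].astype('uint8'),0,2)[0],key=cv2.contourArea)
    b=cv2.boxPoints(cv2.minAreaRect(c)); w=wp2w(b,20,P)[:,:2]; print(round(d["score"],2),a[d["mask"]].mean(0).round(),b.round().tolist(),w.round(1).tolist(),w.mean(0).round(1))
E
```

```text
[193.6187984  487.90132477 206.31290493] [ 1.87772384e-01  9.82212547e-01 -1.94685027e-04 -7.56708847e-05] [115.90654367 518.76350351 374.85826365] [[297.31863964   0.         258.65754507]
 [  0.         297.31863964 194.53955209]
 [  0.           0.           1.        ]]
0.77 [108.  96.  79.] [[10.0, 345.0], [25.0, 338.0], [38.0, 369.0], [23.0, 375.0]] [[371.7, -274.4], [357.3, -169.8], [462.1, -237.3], [489.6, -361.8]] [ 420.2 -260.8]
0.68 [126.  45.  34.] [[-0.0, 303.0], [14.0, 303.0], [14.0, 327.0], [0.0, 327.0]] [[252.7, -163.7], [262.5, -103.3], [321.1, -181.2], [313.9, -252.8]] [ 287.6 -175.3]
0.64 [101.  25.  20.] [[0.0, 364.0], [0.0, 351.0], [7.0, 351.0], [7.0, 364.0]] [[442.9, -455.9], [391.1, -372.3], [392.6, -326.2], [442.6, -402.9]] [ 417.3 -389.3]
```

View pics/w1.png

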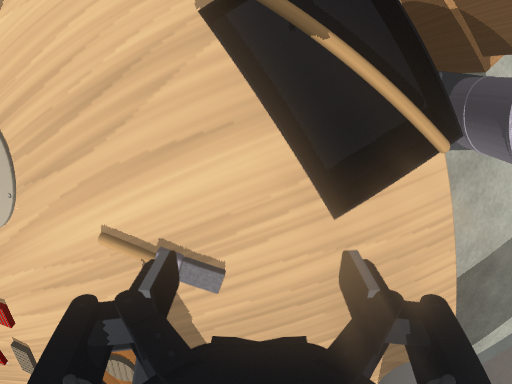

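The wrist view is still from the start pose: the brush is near (160,260) and the fingers near (165,280) and (360,270). The moves were refused because every row needs all six keys.

play_rows(targets=[{"dx": 0.035,"dy": -0.1125,"dz": 0.0125,"wx": 0,"wy": 0,"wz": -0.0065},{"dx": 0.035,"dy": -0.1125,"dz": 0.0125,"wx": 0,"wy": 0,"wz": -0.0065},{"dx": 0.035,"dy": -0.1125,"dz": 0.0125,"wx": 0,"wy": 0,"wz": -0.0065},{"dx": 0.035,"dy": -0.1125,"dz": 0.0125,"wx": 0,"wy": 0,"wz": -0.0065},{"dx": 0.035,"dy": -0.1125,"dz": 0.0125,"wx": 0,"wy": 0,"wz": -0.0065},{"dx": 0.035,"dy": -0.1125,"dz": 0.0125,"wx": 0,"wy": 0,"wz": -0.0065},{"dx": 0.035,"dy": -0.1125,"dz": 0.0125,"wx": 0,"wy": 0,"wz": -0.0065},{"dx": 0.035,"dy": -0.1125,"dz": 0.0125,"wx": 0,"wy": 0,"wz": -0.0065},{"dx": 0.035,"dy": -0.1125,"dz": 0.0125,"wx": 0,"wy": 0,"wz": -0.0065},{"dx": 0.035,"dy": -0.1125,"dz": 0.0125,"wx": 0,"wy": 0,"wz": -0.0065}], gripper=85)

```text
time: 1.65
position: [333.9, 36.4, 256.9]
orientation: [0.238, 0.971, 0.0, 0.0]
ft_force: [1.0, 1.4, -0.4]
width: 85.0
grasp_force: 0.0
```

play_rows(targets=[{"dx": 0.035,"dy": -0.1125,"dz": 0.0125,"wx": 0,"wy": 0,"wz": -0.0065},{"dx": 0.035,"dy": -0.1125,"dz": 0.0125,"wx": 0,"wy": 0,"wz": -0.0065},{"dx": 0.035,"dy": -0.1125,"dz": 0.0125,"wx": 0,"wy": 0,"wz": -0.0065},{"dx": 0.035,"dy": -0.1125,"dz": 0.0125,"wx": 0,"wy": 0,"wz": -0.0065},{"dx": 0.035,"dy": -0.1125,"dz": 0.0125,"wx": 0,"wy": 0,"wz": -0.0065},{"dx": 0.035,"dy": -0.1125,"dz": 0.0125,"wx": 0,"wy": 0,"wz": -0.0065},{"dx": 0.035,"dy": -0.1125,"dz": 0.0125,"wx": 0,"wy": 0,"wz": -0.0065},{"dx": 0,"dy": 0,"dz": 0,"wx": 0,"wy": 0,"wz": 0},{"dx": 0,"dy": 0,"dz": 0,"wx": 0,"wy": 0,"wz": 0}])

```text
time: 2.78
position: [431.5, -276.5, 291.3]
orientation: [0.272, 0.962, 0.0, -0.0]
ft_force: [-1.0, 1.0, 0.5]
width: 85.3
grasp_force: 0.0
```

Run:
```python
from h import *
P=wpose(); a=save("wrist","w2.png"); print(P[2]["time"],P[2]["position"],P[2]["orientation"],P[0].round(2))
for d in env.silhouettes("wrist","board"):
    c=max(cv2.findContours(d["mask"].astype('uint8'),0,2)[0],key=cv2.contourArea)
    b=cv2.boxPoints(cv2.minAreaRect(c)); w=wp2w(b,20,P)[:,:2]; print(round(d["score"],2),a[d["mask"]].mean(0).round(),b.round().tolist(),w.round(1).tolist(),w.mean(0).round(1))
```

```text
2.775 [ 431.51172437 -276.5058079   291.33208881] [ 2.72128821e-01  9.62260781e-01  2.06537565e-04 -2.25739126e-04] [[ 5.2000e-01  8.1000e-01  2.7000e-01  3.6025e+02]
 [ 8.5000e-01 -5.0000e-01 -1.7000e-01 -2.3295e+02]
 [-0.0000e+00  3.2000e-01 -9.5000e-01  4.5992e+02]
 [ 0.0000e+00  0.0000e+00  0.0000e+00  1.0000e+00]]
0.95 [139.  56.  43.] [[129.0, 156.0], [165.0, 142.0], [190.0, 207.0], [154.0, 221.0]] [[322.7, -453.6], [339.6, -389.1], [447.4, -417.2], [434.6, -486.4]] [ 386.1 -436.6]
0.92 [150.  62.  47.] [[186.0, 34.0], [262.0, 23.0], [268.0, 64.0], [192.0, 75.0]] [[218.9, -271.9], [267.1, -170.2], [325.4, -196.1], [278.3, -298.1]] [ 272.4 -234.1]
0.73 [123. 108.  88.] [[237.0, 117.0], [279.0, 117.0], [279.0, 189.0], [237.0, 189.0]] [[368.2, -275.5], [400.6, -223.0], [496.1, -279.7], [461.9, -335.4]] [ 431.7 -278.4]
0.63 [138.  61.  45.] [[360.0, 202.0], [411.0, 161.0], [433.0, 188.0], [382.0, 229.0]] [[585.7, -176.5], [568.6, -66.3], [636.8, -44.3], [654.3, -161.6]] [ 611.4 -112.2]
```

View pics/w2.png

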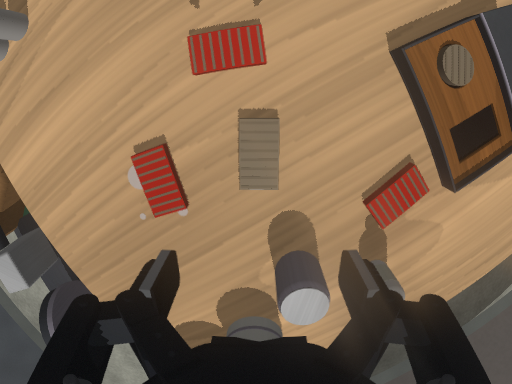

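The wrist view shows the sand-grey board at (238–279, 117–189), with its long axis aligned to the tool. Its centre is about (431.7, -278.4), nearly straight below. Next I descend and grip.

play_rows(targets=[{"dx": 0,"dy": -0.005,"dz": -0.1,"wx": 0,"wy": 0,"wz": 0},{"dx": 0,"dy": 0,"dz": -0.12,"wx": 0,"wy": 0,"wz": 0},{"dx": 0,"dy": 0,"dz": -0.12,"wx": 0,"wy": 0,"wz": 0},{"dx": 0,"dy": 0,"dz": -0.12,"wx": 0,"wy": 0,"wz": 0},{"dx": 0,"dy": 0,"dz": -0.1,"wx": 0,"wy": 0,"wz": 0},{"dx": 0,"dy": 0,"dz": -0.08,"wx": 0,"wy": 0,"wz": 0},{"dx": 0,"dy": 0,"dz": -0.05,"wx": 0,"wy": 0,"wz": 0},{"dx": 0,"dy": 0,"dz": -0.0275,"wx": 0,"wy": 0,"wz": 0},{"dx": 0,"dy": 0,"dz": 0,"wx": 0,"wy": 0,"wz": 0},{"dx": 0,"dy": 0,"dz": 0,"wx": 0,"wy": 0,"wz": 0}])

```text
time: 4.12
position: [432.1, -279.3, 5.4]
orientation: [0.272, 0.962, -0.0, 0.001]
ft_force: [-1.2, 1.2, 0.4]
width: 85.0
grasp_force: 0.0
```

play_rows(targets=[{"dx": 0,"dy": 0,"dz": 0,"wx": 0,"wy": 0,"wz": 0},{"dx": 0,"dy": 0,"dz": 0,"wx": 0,"wy": 0,"wz": 0},{"dx": 0,"dy": 0,"dz": 0,"wx": 0,"wy": 0,"wz": 0},{"dx": 0,"dy": 0,"dz": 0,"wx": 0,"wy": 0,"wz": 0},{"dx": 0,"dy": 0,"dz": 0,"wx": 0,"wy": 0,"wz": 0},{"dx": 0,"dy": 0,"dz": 0,"wx": 0,"wy": 0,"wz": 0}], gripper=50, newtons=40)

```text
time: 4.88
position: [431.7, -279.0, 4.5]
orientation: [0.272, 0.962, 0.0, 0.0]
ft_force: [0.7, 0.3, -0.6]
width: 49.9
grasp_force: 0.0
```

Run:
```python
from h import *
save("wrist","w3.png")
```

```text
(no output)
```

View pics/w3.png

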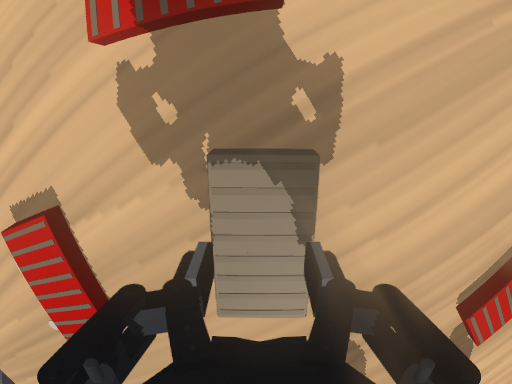

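Run:
```python
from h import *
P=wpose(); s=P[2]; Rt=R.from_quat(s["orientation"]).as_matrix()
for k in (0,5,10,15,20,30):
    X=[s["position"]+Rt@np.array([x,y,-k]) for x in(-11,11) for y in (-25,25)]
    print(k,w2wp(X,P).round().tolist())
for z in (0,20):
    X=[s["position"]*[1,1,0]+[0,0,z]+Rt@np.array([x,y,0]) for x in(-55,55) for y in (-30,30)]
    print("b",z,w2wp(X,P).round().tolist())
```

```text
0 [[221.0, 249.0], [298.0, 249.0], [219.0, 218.0], [300.0, 218.0]]
5 [[220.0, 253.0], [299.0, 253.0], [218.0, 221.0], [301.0, 221.0]]
10 [[219.0, 257.0], [300.0, 257.0], [217.0, 225.0], [302.0, 225.0]]
15 [[218.0, 261.0], [301.0, 261.0], [216.0, 228.0], [303.0, 228.0]]
20 [[217.0, 265.0], [302.0, 265.0], [215.0, 232.0], [304.0, 232.0]]
30 [[215.0, 275.0], [304.0, 275.0], [212.0, 240.0], [307.0, 240.0]]
b 0 [[218.0, 297.0], [300.0, 297.0], [209.0, 146.0], [310.0, 146.0]]
b 20 [[215.0, 315.0], [303.0, 315.0], [202.0, 153.0], [316.0, 153.0]]
```

```bash
python3 -c "
import cv2
a=cv2.imread('pics/w3.png')[200:340,140:380];cv2.imwrite('pics/w3c.png',cv2.resize(a,None,fx=3.3,fy=3.3))"
```

```text
(no output)
```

View pics/w3c.png

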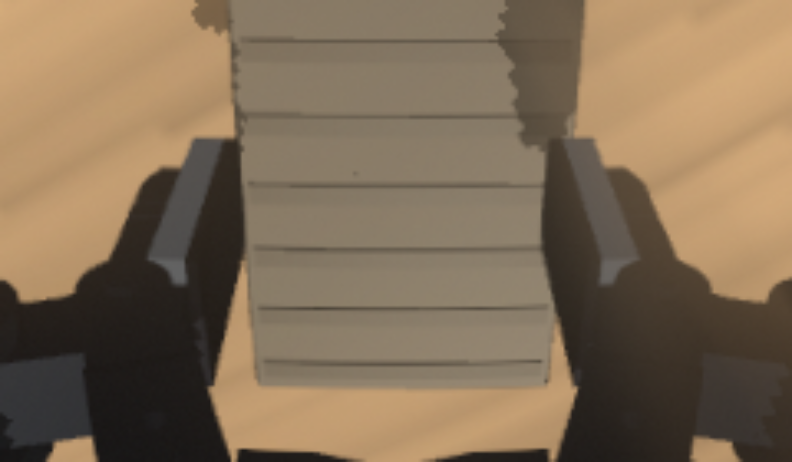

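The crop shows the finger ends at about (213,242) and (305,242), still above the board. By projection they hang about 30 mm behind the reported TCP, so they closed over the top of the board without touching it. I'll open, go lower and grip again.

play_rows(targets=[{"dx": 0,"dy": 0,"dz": 0,"wx": 0,"wy": 0,"wz": 0},{"dx": 0,"dy": 0,"dz": 0,"wx": 0,"wy": 0,"wz": 0},{"dx": 0,"dy": 0,"dz": 0,"wx": 0,"wy": 0,"wz": 0},{"dx": 0,"dy": 0,"dz": 0,"wx": 0,"wy": 0,"wz": 0},{"dx": 0,"dy": 0,"dz": -0.02,"wx": 0,"wy": 0,"wz": 0},{"dx": 0,"dy": 0,"dz": -0.02,"wx": 0,"wy": 0,"wz": 0},{"dx": 0,"dy": 0,"dz": -0.01,"wx": 0,"wy": 0,"wz": 0},{"dx": 0,"dy": 0,"dz": 0,"wx": 0,"wy": 0,"wz": 0}], gripper=85)

```text
time: 5.92
position: [431.5, -278.9, -15.9]
orientation: [0.272, 0.962, 0.0, -0.0]
ft_force: [0.4, 0.9, 0.1]
width: 84.9
grasp_force: 0.0
```

play_rows(targets=[{"dx": 0,"dy": 0,"dz": 0,"wx": 0,"wy": 0,"wz": 0},{"dx": 0,"dy": 0,"dz": 0,"wx": 0,"wy": 0,"wz": 0},{"dx": 0,"dy": 0,"dz": 0,"wx": 0,"wy": 0,"wz": 0},{"dx": 0,"dy": 0,"dz": 0,"wx": 0,"wy": 0,"wz": 0},{"dx": 0,"dy": 0,"dz": 0,"wx": 0,"wy": 0,"wz": 0},{"dx": 0,"dy": 0,"dz": 0,"wx": 0,"wy": 0,"wz": 0}], gripper=50, newtons=40)

```text
time: 6.68
position: [431.9, -279.0, -14.8]
orientation: [0.272, 0.962, -0.0, 0.0]
ft_force: [-0.8, 1.9, 6.0]
width: 58.5
grasp_force: 42.6
```

play_rows(targets=[{"dx": 0,"dy": 0,"dz": 0,"wx": 0,"wy": 0,"wz": 0},{"dx": 0,"dy": 0,"dz": 0,"wx": 0,"wy": 0,"wz": 0},{"dx": 0,"dy": 0,"dz": 0.01,"wx": 0,"wy": 0,"wz": 0},{"dx": 0,"dy": 0,"dz": 0.01,"wx": 0,"wy": 0,"wz": 0},{"dx": 0,"dy": 0,"dz": 0,"wx": 0,"wy": 0,"wz": 0}], gripper=75)

```text
time: 7.3
position: [431.9, -279.2, -7.1]
orientation: [0.272, 0.962, -0.0, 0.0]
ft_force: [-0.6, -1.0, 0.7]
width: 75.4
grasp_force: 0.0
```

play_rows(targets=[{"dx": 0,"dy": 0,"dz": 0,"wx": 0,"wy": 0,"wz": 0},{"dx": 0,"dy": 0,"dz": 0,"wx": 0,"wy": 0,"wz": 0},{"dx": 0,"dy": 0,"dz": 0,"wx": 0,"wy": 0,"wz": 0},{"dx": 0,"dy": 0,"dz": 0,"wx": 0,"wy": 0,"wz": 0}], gripper=50, newtons=40)

```text
time: 7.8
position: [431.7, -279.0, -7.6]
orientation: [0.272, 0.962, 0.0, -0.0]
ft_force: [-0.6, 0.1, -0.0]
width: 50.0
grasp_force: 0.0
```

Missing at -7.5 and gripping at -15 confirms that the tips sit about 29 mm behind the TCP. I'll grip at about -19.

play_rows(targets=[{"dx": 0,"dy": 0,"dz": 0,"wx": 0,"wy": 0,"wz": 0},{"dx": 0,"dy": 0,"dz": 0,"wx": 0,"wy": 0,"wz": 0},{"dx": 0,"dy": 0,"dz": 0,"wx": 0,"wy": 0,"wz": 0},{"dx": 0,"dy": 0,"dz": -0.015,"wx": 0,"wy": 0,"wz": 0},{"dx": 0,"dy": 0,"dz": -0.014,"wx": 0,"wy": 0,"wz": 0},{"dx": 0,"dy": 0,"dz": 0,"wx": 0,"wy": 0,"wz": 0}], gripper=80)

```text
time: 8.55
position: [431.4, -278.7, -19.7]
orientation: [0.272, 0.962, 0.0, -0.001]
ft_force: [-0.4, -0.5, 0.7]
width: 79.8
grasp_force: 0.0
```

play_rows(targets=[{"dx": 0,"dy": 0,"dz": 0,"wx": 0,"wy": 0,"wz": 0},{"dx": 0,"dy": 0,"dz": 0,"wx": 0,"wy": 0,"wz": 0},{"dx": 0,"dy": 0,"dz": 0,"wx": 0,"wy": 0,"wz": 0},{"dx": 0,"dy": 0,"dz": 0,"wx": 0,"wy": 0,"wz": 0},{"dx": 0,"dy": 0,"dz": 0,"wx": 0,"wy": 0,"wz": 0}], gripper=50, newtons=40)

```text
time: 9.18
position: [431.8, -279.1, -18.7]
orientation: [0.272, 0.962, -0.0, 0.0]
ft_force: [-1.0, 1.2, 6.0]
width: 59.2
grasp_force: 44.3
```

play_rows(targets=[{"dx": 0,"dy": 0,"dz": 0.02,"wx": 0,"wy": 0,"wz": 0},{"dx": 0,"dy": 0,"dz": 0.06,"wx": 0,"wy": 0,"wz": 0},{"dx": 0,"dy": 0,"dz": 0.1,"wx": 0,"wy": 0,"wz": 0},{"dx": 0,"dy": 0,"dz": 0.1,"wx": 0,"wy": 0,"wz": 0},{"dx": 0.03,"dy": 0.05,"dz": 0.04,"wx": 0,"wy": 0,"wz": -0.05},{"dx": 0.045,"dy": 0.078,"dz": 0.02,"wx": 0,"wy": 0,"wz": -0.085},{"dx": 0.045,"dy": 0.078,"dz": 0.02,"wx": 0,"wy": 0,"wz": -0.085},{"dx": 0.045,"dy": 0.078,"dz": 0.02,"wx": 0,"wy": 0,"wz": -0.085},{"dx": 0.045,"dy": 0.078,"dz": 0.02,"wx": 0,"wy": 0,"wz": -0.085},{"dx": 0.045,"dy": 0.078,"dz": 0.02,"wx": 0,"wy": 0,"wz": -0.085}])

```text
time: 10.42
position: [533.9, -101.9, 149.2]
orientation: [0.606, 0.795, -0.0, -0.0]
ft_force: [0.1, 1.0, -3.1]
width: 58.4
grasp_force: 44.2
```

play_rows(targets=[{"dx": 0.045,"dy": 0.078,"dz": 0.01,"wx": 0,"wy": 0,"wz": -0.085},{"dx": 0.045,"dy": 0.078,"dz": 0.01,"wx": 0,"wy": 0,"wz": -0.085},{"dx": 0.02,"dy": 0.03,"dz": 0,"wx": 0,"wy": 0,"wz": -0.004},{"dx": 0,"dy": 0,"dz": 0,"wx": 0,"wy": 0,"wz": 0},{"dx": 0,"dy": 0,"dz": 0,"wx": 0,"wy": 0,"wz": 0},{"dx": 0,"dy": 0,"dz": 0,"wx": 0,"wy": 0,"wz": 0}])

```text
time: 11.18
position: [577.3, -29.5, 156.9]
orientation: [0.707, 0.707, -0.0, -0.0]
ft_force: [-1.1, -0.5, -1.9]
width: 58.6
grasp_force: 44.2
```

Run:
```python
from h import *
P=wpose(); a=save("wrist","w4.png"); np.savez("p4.npz",T=P[0],m=P[1],pos=P[2]["position"],q=P[2]["orientation"]); print(P[2]["position"],P[2]["orientation"])
for q,z in (("disc",39),("case",44),("lid",44),("board",20)):
  for d in env.silhouettes("wrist",q):
    c=max(cv2.findContours(d["mask"].astype('uint8'),0,2)[0],key=cv2.contourArea)
    b=cv2.boxPoints(cv2.minAreaRect(c)); w=wp2w(b,z,P)[:,:2]; print(q,round(d["score"],2),d["extent"],w.round(1).tolist(),w.mean(0).round(1))
```

```text
[577.33761705 -29.53922557 156.87935304] [ 7.07355496e-01  7.06857968e-01 -1.10631687e-04 -5.66541394e-05]
disc 0.57 [112.3, 37.0, 66.8, 73.6] [[426.1, 123.6], [501.2, 113.7], [500.2, 45.9], [424.2, 51.5]] [462.9  83.7]
case 0.87 [85.4, 0.0, 263.0, 171.7] [[386.1, -10.6], [396.7, 176.5], [660.8, 154.2], [662.7, -16.6]] [526.6  75.9]
case 0.21 [0.0, 0.0, 7.6, 14.4] [[250.4, 217.4], [267.6, 211.5], [269.9, 194.0], [253.0, 199.4]] [260.2 205.6]
board 0.76 [54.8, 265.0, 40.2, 67.1] [[270.8, -163.9], [343.5, -155.9], [301.3, -280.0], [209.7, -301.4]] [ 281.3 -225.3]
board 0.73 [192.1, 154.3, 135.3, 188.7] [[506.9, -6.1], [645.8, -6.3], [672.9, -279.6], [479.0, -279.5]] [ 576.1 -142.9]
board 0.61 [128.9, 365.5, 22.7, 17.9] [[325.6, -422.0], [351.8, -368.8], [390.7, -381.2], [367.5, -435.1]] [ 358.9 -401.8]
```

View pics/w4.png

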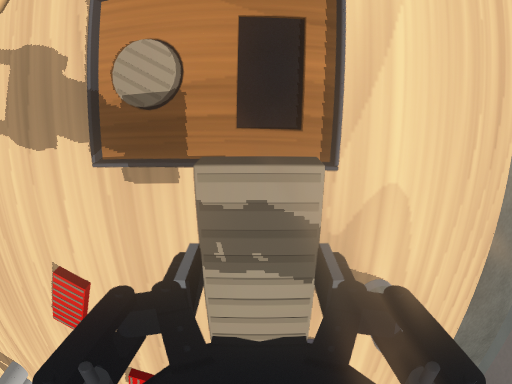

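The wrist view shows the dark recess at about (237–305, 16–130), the disc at (146,73), and the held board square in the fingers. I'll measure the recess and the held board exactly.

Run:
```python
from h import *
a=cv2.imread("pics/w4.png"); f=np.load("p4.npz"); P=(f["T"],f["m"],None)
m=np.zeros(a.shape[:2],'uint8'); roi=(slice(6,148),slice(212,316)); m[roi]=(a[roi].max(2)<62)*255
n,l,s,c=cv2.connectedComponentsWithStats(m); i=1+s[1:,4].argmax(); print(s[i],c[i])
ct=max(cv2.findContours((l==i).astype('uint8'),0,cv2.CHAIN_APPROX_NONE)[0],key=cv2.contourArea).reshape(-1,2).astype(float)
w=wp2w(ct,27,P)[:,:2]; r=cv2.minAreaRect(w.astype('float32')); print("recess",r)
# held board: edges of top face
z=f["pos"][2]+18.7+20
q=wp2w([[194.5,164],[325,164],[210.5,338],[310,338]],z,P)
print("held",(q-f["pos"])[:,:2].round(1).tolist())
for y in (165,180,200,220): print(y,[''.join('%4d'%v for v in a[y,185:205].mean(1)),''.join('%4d'%v for v in a[y,312:332].mean(1))])
for x in (230,260,290): print(x,''.join('%4d'%v for v in a[152:172,x].mean(1)),'|',''.join('%4d'%v for v in a[328:346,x].mean(1)))
# top camera
t=cv2.imread("pics/t0.png"); m=np.zeros(t.shape[:2],'uint8'); roi=(slice(146,182),slice(168,226)); m[roi]=(t[roi].max(2)<60)*255
ct=max(cv2.findContours(m,0,1)[0],key=cv2.contourArea); print("top",cv2.boundingRect(ct),cv2.minAreaRect(p2w("top",ct,27)[:,:2].astype('float32')))
```

```text
[ 237   17   68  112 7014] [270.51796407  71.51354434]
recess ((587.9349975585938, 79.10159301757812), (113.13307189941406, 64.18128967285156), 88.52963256835938)
held [[-29.8, 53.6], [29.5, 53.5], [-30.5, -54.6], [30.9, -54.8]]
165 ['  65  66  65  66  65  65  66  65  76  97 107 108 109 109 109 110 110 110 110 110', ' 113 113 113 113 113 112 112 112 112 111 112 112 102  70  68  68  68  68  67  66']
180 [' 192 193 194 194 195 195 194 192 168 123 133 138 131 126 125 125 125 125 126 125', ' 131 132 131 132 132 132 132 132 136 146 147 143 151 180 181 182 182 180 178 177']
200 [' 189 192 194 195 196 195 195 194 194 191 129  96  95  96  95  99 140 139 139 139', ' 145 145 145 145 146 146 147 146 147 146 147 173 178 179 181 179 178 176 178 180']
220 [' 189 188 190 193 195 196 196 195 195 194 193 178 115  94  95  95  96  95  95  95', ' 143 143 143 144 144 144 144 145 147 146 171 173 174 174 173 173 175 177 180 183']
230  109 110 109 110  90  73  73  73  73  74  74  73  91 116 134 138 138 138 138 139 |  136 136 136 136 136 122  94 120 108  32  32  31  32  31  32  32  29  28
260  110 108 109 109  87  76  76  76  76  76  76  76  93 117 136 139 139 139 139 139 |  137 136 136 136 136 136  97 105 120 121 121 127 135  79  34  33  32  30
290  109 109 110 111  93  76  76  78  78  77  78  78  93 116 135 141 141 140 140 140 |  136 137 136 136 136 118  92 122 102  33  33  34  34  33  33  33  32  30
top (174, 150, 45, 26) ((587.1014404296875, 78.44257354736328), (113.4146499633789, 64.92719268798828), 89.65254211425781)
```

play_rows(targets=[{"dx": 0.005,"dy": 0.04,"dz": 0,"wx": 0,"wy": 0,"wz": -0.004},{"dx": 0.005,"dy": 0.06,"dz": 0,"wx": 0,"wy": 0,"wz": -0.004},{"dx": 0.006,"dy": 0.07,"dz": 0,"wx": 0,"wy": 0,"wz": -0.004},{"dx": 0.005,"dy": 0.06,"dz": 0,"wx": 0,"wy": 0,"wz": -0.005},{"dx": 0.005,"dy": 0.041,"dz": -0.03,"wx": 0,"wy": 0,"wz": 0},{"dx": 0,"dy": 0,"dz": -0.1,"wx": 0,"wy": 0,"wz": 0},{"dx": 0,"dy": 0,"dz": -0.1,"wx": 0,"wy": 0,"wz": 0},{"dx": 0,"dy": 0,"dz": -0.07,"wx": 0,"wy": 0,"wz": 0},{"dx": 0,"dy": 0,"dz": -0.03,"wx": 0,"wy": 0,"wz": 0},{"dx": 0,"dy": 0,"dz": 0,"wx": 0,"wy": 0,"wz": 0}])

```text
time: 12.68
position: [587.9, 80.0, 24.5]
orientation: [0.716, 0.698, -0.0, -0.0]
ft_force: [0.1, -0.7, -2.5]
width: 58.4
grasp_force: 44.2
```

play_rows(targets=[{"dx": 0,"dy": 0,"dz": 0,"wx": 0,"wy": 0,"wz": 0},{"dx": 0,"dy": 0,"dz": 0,"wx": 0,"wy": 0,"wz": 0}])

```text
time: 12.92
position: [588.6, 79.8, 25.9]
orientation: [0.717, 0.698, 0.001, 0.001]
ft_force: [0.5, -0.0, -2.5]
width: 59.0
grasp_force: 44.2
```

play_rows(targets=[{"dx": -0.001,"dy": -0.0015,"dz": -0.02,"wx": 0,"wy": 0,"wz": 0},{"dx": 0,"dy": 0,"dz": -0.02,"wx": 0,"wy": 0,"wz": 0},{"dx": 0,"dy": 0,"dz": -0.01,"wx": 0,"wy": 0,"wz": 0},{"dx": 0,"dy": 0,"dz": 0,"wx": 0,"wy": 0,"wz": 0}])

```text
time: 13.42
position: [587.5, 79.2, 4.4]
orientation: [0.716, 0.698, -0.0, -0.0]
ft_force: [-0.8, -0.0, -2.8]
width: 58.7
grasp_force: 44.2
```

play_rows(targets=[{"dx": 0,"dy": 0,"dz": -0.005,"wx": 0,"wy": 0,"wz": 0},{"dx": 0,"dy": 0,"dz": -0.004,"wx": 0,"wy": 0,"wz": 0},{"dx": 0,"dy": 0,"dz": 0,"wx": 0,"wy": 0,"wz": 0}])

```text
time: 13.8
position: [587.6, 79.2, 1.2]
orientation: [0.716, 0.698, -0.0, -0.0]
ft_force: [-0.6, -0.1, -3.7]
width: 58.9
grasp_force: 44.2
```

play_rows(targets=[{"dx": 0,"dy": 0,"dz": 0,"wx": 0,"wy": 0,"wz": 0},{"dx": 0,"dy": 0,"dz": 0,"wx": 0,"wy": 0,"wz": 0},{"dx": 0,"dy": 0,"dz": 0,"wx": 0,"wy": 0,"wz": 0},{"dx": 0,"dy": 0,"dz": 0,"wx": 0,"wy": 0,"wz": 0},{"dx": 0,"dy": 0,"dz": 0.03,"wx": 0,"wy": 0,"wz": 0},{"dx": 0,"dy": 0,"dz": 0.1,"wx": 0,"wy": 0,"wz": 0},{"dx": 0,"dy": 0,"dz": 0.12,"wx": 0,"wy": 0,"wz": 0},{"dx": 0,"dy": -0.1,"dz": 0.12,"wx": 0,"wy": 0,"wz": 0},{"dx": 0,"dy": -0.1,"dz": 0.12,"wx": 0,"wy": 0,"wz": 0},{"dx": 0,"dy": -0.05,"dz": 0,"wx": 0,"wy": 0,"wz": 0}], gripper=78)

```text
time: 15.05
position: [589.1, -22.9, 202.1]
orientation: [0.717, 0.697, 0.002, 0.004]
ft_force: [-0.6, 0.5, -0.4]
width: 77.9
grasp_force: 0.0
```

play_rows(targets=[{"dx": 0,"dy": 0,"dz": 0,"wx": 0,"wy": 0,"wz": 0},{"dx": 0,"dy": 0,"dz": 0,"wx": 0,"wy": 0,"wz": 0}], gripper=0)

```text
time: 15.3
position: [587.2, -19.8, 196.2]
orientation: [0.716, 0.698, -0.0, -0.001]
ft_force: [-0.5, -0.9, 0.3]
width: 43.1
grasp_force: 0.0
```

Run:
```python
from h import *
P=wpose(); a=save("wrist","w5.png"); b=save("top","t5.png"); np.savez("p5.npz",T=P[0],m=P[1],pos=P[2]["position"])
t=cv2.resize(b[100:260,90:260],(408,384)); cv2.imwrite("pics/c5.png",cv2.cvtColor(np.hstack([a[:,100:480],t]),cv2.COLOR_RGB2BGR))
for q,z in (("board",39),("disc",39)):
  for d in env.silhouettes("wrist",q)[:3]:
    c=max(cv2.findContours(d["mask"].astype('uint8'),0,2)[0],key=cv2.contourArea)
    w=wp2w(c.reshape(-1,2),z,P)[:,:2]; print(q,round(d["score"],2),d["extent"],cv2.minAreaRect(w.astype('float32')))
for d in env.silhouettes("top","lid"): print(d["score"],d["extent"])
```

```text
board 0.7 [227.0, 38.1, 61.7, 95.5] ((587.217041015625, 77.5240249633789), (109.90544891357422, 61.2771110534668), 88.22103881835938)
board 0.63 [66.0, 262.1, 35.7, 66.2] ((295.0234069824219, -213.71646118164062), (123.9883041381836, 63.75434494018555), 65.51258087158203)
board 0.58 [253.4, 188.6, 51.2, 86.3] ((613.8560791015625, -99.5313720703125), (56.86115646362305, 110.53776550292969), 8.446908950805664)
disc 0.91 [121.9, 54.1, 56.6, 67.4] ((464.34991455078125, 83.50428009033203), (73.0542221069336, 69.84645080566406), 13.067893028259277)
0.7 [297.9, 84.8, 23.3, 30.9]
0.63 [116.4, 116.9, 44.6, 119.3]
```

View pics/c5.png

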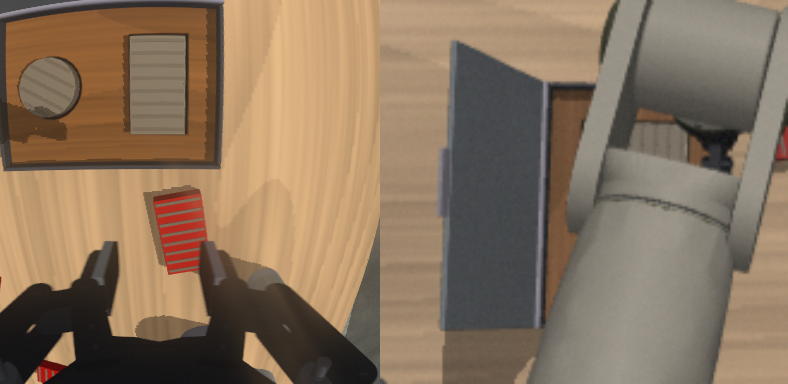

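The left half shows the board lying in the recess and the disc in place. The right half shows the lid leaning left, with its tab at crop (443,183). I'll work out the lid angle and the push path.

Run:
```python
from h import *
t=(443-380)/2.4+90,100+183/2.4
h=np.array([530.3,175.3,44.5])
for th in (1.65,1.7,1.75,1.8,1.85,1.9,1.95):
    print(th,w2p("top",h+[0,-203*np.cos(th),203*np.sin(th)]).round(1),t, (h+[0,-203*np.cos(th),203*np.sin(th)]).round())
print(w2p("top",h))
k=26
prev=None
for th in (1.9,1.57,1.3,1.1,.9,.7,.5,.3,.15,0):
    C=h+165*np.array([0,-np.cos(th),np.sin(th)])+6*np.array([0,np.sin(th),np.cos(th)])
    p=C+[0,11,-k]; print(th,p.round(),None if prev is None else ((p-prev)/400).round(3)[1:]); prev=p
print(env.read_state()["position"],env.read_state()["width"])
```

```text
1.65 [[130.1 175.2]] (116.25, 176.25) [530. 191. 247.]
1.7 [[125.4 175.3]] (116.25, 176.25) [530. 201. 246.]
1.75 [[120.8 175.4]] (116.25, 176.25) [530. 211. 244.]
1.8 [[116.3 175.5]] (116.25, 176.25) [530. 221. 242.]
1.85 [[111.9 175.7]] (116.25, 176.25) [530. 231. 240.]
1.9 [[107.7 175.9]] (116.25, 176.25) [530. 241. 237.]
1.95 [[103.7 176.1]] (116.25, 176.25) [530. 250. 233.]
[[156.66359635 184.04553671]]
1.9 [530. 245. 173.] None
1.57 [530. 192. 184.] [-0.133  0.027]
1.3 [530. 148. 179.] [-0.111 -0.011]
1.1 [530. 117. 168.] [-0.078 -0.027]
0.9 [530.  88. 151.] [-0.071 -0.042]
0.7 [530.  64. 129.] [-0.061 -0.055]
0.5 [530.  44. 103.] [-0.049 -0.066]
0.3 [530.  30.  73.] [-0.035 -0.075]
0.15 [530.  24.  49.] [-0.016 -0.06 ]
0 [530.  21.  24.] [-0.007 -0.061]
[587.57409635 -20.09958781 196.910482  ] 4.957994435003955
```

play_rows(targets=[{"dx": 0,"dy": 0,"dz": 0.1,"wx": 0,"wy": 0,"wz": 0},{"dx": 0,"dy": 0,"dz": 0.1,"wx": 0,"wy": 0,"wz": 0},{"dx": -0.024,"dy": 0.105,"dz": 0,"wx": 0,"wy": 0,"wz": 0},{"dx": -0.02,"dy": 0.105,"dz": 0,"wx": 0,"wy": 0,"wz": 0},{"dx": -0.02,"dy": 0.105,"dz": 0,"wx": 0,"wy": 0,"wz": 0},{"dx": -0.02,"dy": 0.105,"dz": 0,"wx": 0,"wy": 0,"wz": 0},{"dx": -0.02,"dy": 0.105,"dz": 0,"wx": 0,"wy": 0,"wz": 0},{"dx": -0.02,"dy": 0.105,"dz": 0,"wx": 0,"wy": 0,"wz": 0},{"dx": -0.02,"dy": 0.11,"dz": 0,"wx": 0,"wy": 0,"wz": 0},{"dx": 0,"dy": 0,"dz": 0,"wx": 0,"wy": 0,"wz": 0}], gripper=0)

```text
time: 16.8
position: [529.0, 277.9, 276.9]
orientation: [0.715, 0.699, -0.0, -0.0]
ft_force: [0.3, -0.2, -0.8]
width: -0.4
grasp_force: 0.0
```

play_rows(targets=[{"dx": 0,"dy": 0,"dz": -0.06,"wx": 0,"wy": 0,"wz": 0},{"dx": 0,"dy": 0,"dz": -0.09,"wx": 0,"wy": 0,"wz": 0},{"dx": 0,"dy": 0,"dz": -0.07,"wx": 0,"wy": 0,"wz": 0},{"dx": 0,"dy": 0,"dz": 0,"wx": 0,"wy": 0,"wz": 0}])

```text
time: 17.3
position: [529.4, 274.3, 187.6]
orientation: [0.717, 0.697, -0.002, -0.001]
ft_force: [-0.1, 0.1, 0.2]
width: -0.0
grasp_force: 0.0
```

play_rows(targets=[{"dx": 0,"dy": -0.05,"dz": 0,"wx": 0,"wy": 0,"wz": 0},{"dx": 0,"dy": -0.05,"dz": 0,"wx": 0,"wy": 0,"wz": 0},{"dx": 0,"dy": -0.05,"dz": 0,"wx": 0,"wy": 0,"wz": 0},{"dx": 0,"dy": -0.05,"dz": 0,"wx": 0,"wy": 0,"wz": 0},{"dx": 0,"dy": -0.05,"dz": 0,"wx": 0,"wy": 0,"wz": 0}])

```text
time: 17.92
position: [529.9, 173.8, 189.4]
orientation: [0.717, 0.697, -0.0, -0.0]
ft_force: [-1.3, 2.8, -1.6]
width: 0.0
grasp_force: 1.3
```

play_rows(targets=[{"dx": 0,"dy": -0.05,"dz": -0.01,"wx": 0,"wy": 0,"wz": 0},{"dx": 0,"dy": -0.04,"dz": -0.012,"wx": 0,"wy": 0,"wz": 0},{"dx": 0,"dy": -0.04,"dz": -0.015,"wx": 0,"wy": 0,"wz": 0},{"dx": 0,"dy": -0.036,"dz": -0.021,"wx": 0,"wy": 0,"wz": 0},{"dx": 0,"dy": -0.035,"dz": -0.021,"wx": 0,"wy": 0,"wz": 0}])

```text
time: 18.55
position: [529.9, 93.8, 156.9]
orientation: [0.716, 0.698, -0.0, -0.0]
ft_force: [-0.2, 1.3, 0.8]
width: 0.4
grasp_force: 1.0
```

play_rows(targets=[{"dx": 0,"dy": -0.037,"dz": -0.035,"wx": 0,"wy": 0,"wz": 0},{"dx": 0,"dy": -0.037,"dz": -0.035,"wx": 0,"wy": 0,"wz": 0},{"dx": 0,"dy": -0.025,"dz": -0.033,"wx": 0,"wy": 0,"wz": 0},{"dx": 0,"dy": -0.025,"dz": -0.033,"wx": 0,"wy": 0,"wz": 0},{"dx": 0,"dy": -0.018,"dz": -0.037,"wx": 0,"wy": 0,"wz": 0},{"dx": 0,"dy": -0.018,"dz": -0.037,"wx": 0,"wy": 0,"wz": 0},{"dx": 0,"dy": -0.008,"dz": -0.03,"wx": 0,"wy": 0,"wz": 0},{"dx": 0,"dy": 0,"dz": 0,"wx": 0,"wy": 0,"wz": 0}])

```text
time: 19.55
position: [529.7, 27.5, 60.7]
orientation: [0.717, 0.698, -0.0, -0.001]
ft_force: [-0.8, -0.4, 0.2]
width: 0.3
grasp_force: 0.0
```

play_rows(targets=[{"dx": 0,"dy": -0.004,"dz": -0.02,"wx": 0,"wy": 0,"wz": 0},{"dx": 0,"dy": 0,"dz": -0.02,"wx": 0,"wy": 0,"wz": 0},{"dx": 0,"dy": 0,"dz": 0,"wx": 0,"wy": 0,"wz": 0}])

```text
time: 19.92
position: [529.7, 26.2, 45.1]
orientation: [0.716, 0.698, -0.0, -0.0]
ft_force: [0.4, -0.5, 0.1]
width: -0.1
grasp_force: 0.0
```

play_rows(targets=[{"dx": 0,"dy": 0,"dz": -0.01,"wx": 0,"wy": 0,"wz": 0},{"dx": 0,"dy": 0,"dz": -0.01,"wx": 0,"wy": 0,"wz": 0},{"dx": 0,"dy": 0,"dz": -0.01,"wx": 0,"wy": 0,"wz": 0},{"dx": 0,"dy": 0,"dz": 0,"wx": 0,"wy": 0,"wz": 0}])

```text
time: 20.42
position: [529.8, 26.1, 33.3]
orientation: [0.717, 0.698, -0.0, -0.0]
ft_force: [0.0, -0.1, -0.7]
width: -0.0
grasp_force: 0.0
```

Run:
```python
from h import *
b=save("scene","s6.png"); a=save("wrist","w6.png")
cv2.imwrite("pics/c6.png",cv2.cvtColor(np.hstack([cv2.resize(b[60:300,230:470],(384,384)),a[:,60:460]]),cv2.COLOR_RGB2BGR))
```

```text
(no output)
```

View pics/c6.png

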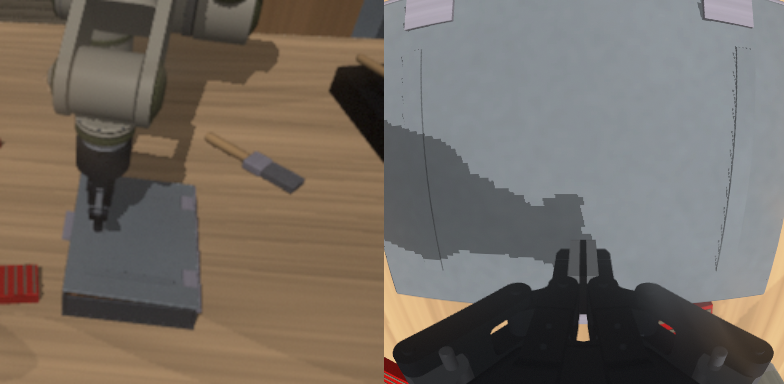

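The scene view shows the lid down and nearly flush, with the fingers above it near (98,228). I'll press until I feel force.

play_rows(targets=[{"dx": 0,"dy": 0,"dz": -0.01,"wx": 0,"wy": 0,"wz": 0},{"dx": 0,"dy": 0,"dz": -0.01,"wx": 0,"wy": 0,"wz": 0},{"dx": 0,"dy": 0,"dz": 0,"wx": 0,"wy": 0,"wz": 0}])

```text
time: 20.9
position: [530.2, 25.9, 25.7]
orientation: [0.716, 0.698, 0.0, 0.0]
ft_force: [-1.4, 0.4, 2.5]
width: 0.1
grasp_force: 1.7
```

play_rows(targets=[{"dx": 0,"dy": 0,"dz": -0.005,"wx": 0,"wy": 0,"wz": 0},{"dx": 0,"dy": 0,"dz": -0.005,"wx": 0,"wy": 0,"wz": 0},{"dx": 0,"dy": 0,"dz": 0,"wx": 0,"wy": 0,"wz": 0}])

```text
time: 21.28
position: [530.5, 25.9, 25.4]
orientation: [0.716, 0.698, 0.0, 0.001]
ft_force: [-16.8, 0.1, 41.8]
width: 0.1
grasp_force: 21.2
```

play_rows(targets=[{"dx": 0,"dy": 0,"dz": -0.005,"wx": 0,"wy": 0,"wz": 0},{"dx": 0,"dy": 0,"dz": 0,"wx": 0,"wy": 0,"wz": 0}])

```text
time: 21.52
position: [530.7, 25.9, 25.2]
orientation: [0.716, 0.698, 0.0, 0.001]
ft_force: [-24.5, 1.2, 62.2]
width: 0.0
grasp_force: 31.0
```

play_rows(targets=[{"dx": 0,"dy": 0,"dz": 0.01,"wx": 0,"wy": 0,"wz": 0},{"dx": 0,"dy": 0,"dz": 0.02,"wx": 0,"wy": 0,"wz": 0},{"dx": 0,"dy": 0,"dz": 0.1,"wx": 0,"wy": 0,"wz": 0},{"dx": 0,"dy": -0.1,"dz": 0.1,"wx": 0,"wy": 0,"wz": 0},{"dx": 0,"dy": -0.1,"dz": 0.1,"wx": 0,"wy": 0,"wz": 0},{"dx": 0,"dy": -0.1,"dz": 0,"wx": 0,"wy": 0,"wz": 0},{"dx": 0,"dy": -0.1,"dz": 0,"wx": 0,"wy": 0,"wz": 0},{"dx": 0,"dy": 0,"dz": 0,"wx": 0,"wy": 0,"wz": 0},{"dx": 0,"dy": 0,"dz": 0,"wx": 0,"wy": 0,"wz": 0}])

```text
time: 22.65
position: [529.9, -133.4, 151.3]
orientation: [0.716, 0.698, 0.0, -0.0]
ft_force: [0.1, 0.4, 0.1]
width: -0.2
grasp_force: 0.0
```

Run:
```python
from h import *
b=save("scene","s7.png")
H=np.array([530.3,175.3,44.5]); ax=np.array([np.sin(np.radians(1.6)),np.cos(np.radians(1.6)),0]); ay=np.array([-ax[1],ax[0],0])
b=cv2.cvtColor(b,cv2.COLOR_RGB2BGR)
f=3
c=cv2.resize(b[150:280,250:420],None,fx=4,fy=4)
for th,col in ((0,(0,255,0)),(0.06,(0,0,255))):
    e=[H-ax*190*np.cos(th)+ay*s+[0,0,190*np.sin(th)+6] for s in (-130,130)]
    p=((w2p("scene",e)-[250,150])*4).astype(int); cv2.line(c,tuple(map(int,p[0])),tuple(map(int,p[1])),col,1)
cv2.imwrite("pics/c7.png",c); print(env.read_state()["position"])
```

```text
[ 530.02419916 -133.11461261  151.45465648]
```

View pics/c7.png

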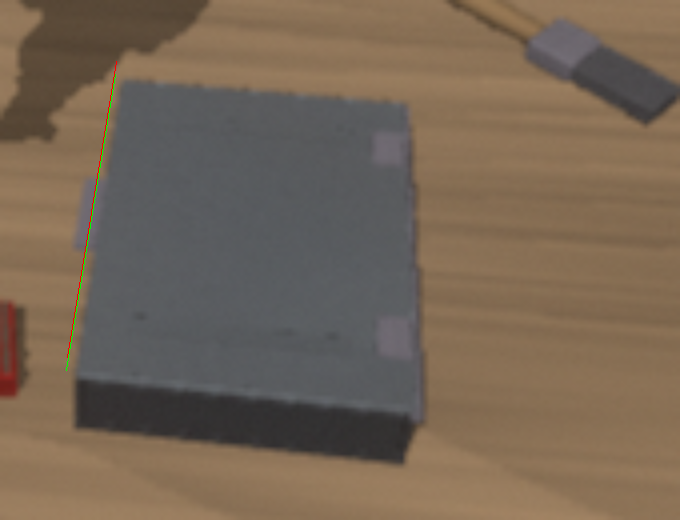

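The lid is flush with the case all along its front side (75–410, 380–410), with no wedge gap. Pressing met a hard stop at over 60 N, and the arm is now clear, so I'm handing in.

```bash
python3 -c "
from rig import env
print(env.sign_off())"
```

```text
the job is handed in; nothing more can be done
None
```

The rectangular sample is in its recess ribs up, the lid is pressed shut to a hard stop, and the job is handed in at about 23 s; the sign-off returned no verdict.

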